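# Check the stop of a vial crimper's hand lever

### The job

Before the vials are sealed, check that the crimper's blue hand lever stops short of its fixed black handle bar: push the red safety catch fully round until it is clear of the lever, then press the lever in with the backs of your closed fingers until it comes up firmly against its stop screw, and hold it there for about a second without forcing it. Ease the lever all the way back out, without letting it snap, and push the catch fully back across in front of it. Grip nothing, and leave the vials and the marker where they are.

Things in the scene. Friction and masses are not known exactly. Their poses are not given: they have to be found in the camera images.
- crimper: Vial crimper lying on its side in a bench cradle fixed to the worktop; place and yaw vary. Grey base plate 236 x 130 mm, top at z = 13 mm. Origin: on the worktop under the fixed bar. x: along the bar to the head (x = 36..88 mm, y = -22..78 mm). y: from the lever (-y side) across the bar. Bar axis y = 0, z = 85 mm, free end x = -120 mm. Only the catch's post is higher than 106 mm.
- crimp_lever (a joint): Hand lever about its upright pivot, rad: 0 = sprung fully out (0.36 rad off the bar), grows as it is pressed to the bar (+y of the crimper). Return spring: about 3 N at first, 6 to 8 N near the stop, at the press point. It meets the stop screw somewhere between 0.19 and 0.35 rad, different each time, and goes no farther. With the catch across it moves only about 0.05 rad.
- lever_press (a point): Point on the outer (-y) face of the lever's blue sleeve (14 mm thick, 95 mm long, z = 78 to 106 mm), 150 mm from the pivot, z = 92 mm: press here, level, towards the bar (+y of the crimper). Moves 30 to 53 mm from fully out to the stop. Outside it is free: the fingers can come down beside it, tips to about z = 70 mm.
- lever_pivot (a point): Axis of the lever's pivot, at (80, -24, 85) mm in the crimper's frame. The lever, 193 mm long, runs from here to -x: first a bare steel stem, whose bar side meets the stop screw, then (from 98 mm on) the blue sleeve.
- stop_screw: Stop screw through the bar with a round brass head on the +y side: a steel shaft 8 mm thick whose blunt tip points at the lever (-y). Origin on its axis 19 mm behind its tip. Set differently each time; it is stiff and does not move.
- safety_catch (a joint): Red safety catch about its upright stud on top of the bar, rad: 0 = across (its 47 mm strut points to -y and blocks the lever; starts at 0 to 0.05), grows counter-clockwise from above to 1.5 = clear (strut along the bar to the head). Slight friction; stays where it is left. Clear of the lever from 1.35 rad up, fully across below 0.15 rad.
- catch_post (a point): Middle of the catch's upright red thumb post, 12 mm thick, z = 103 to 130 mm (this point 117 mm), on its tail 36 mm from the catch's pivot, on the far side from the strut. Push it sideways with a fingertip, about 1.5 N. With the catch across it is on the +y side of the bar; to clear, it moves towards -x of the crimper (away from the head).
- catch_pivot (a point): Axis of the catch's pivot, at (-12, 0, 98) mm in the crimper's frame.
- vial_a: Amber glass serum vial with a black stopper, 41 mm thick, 68 mm tall, standing loose on the worktop on the jaws' (+y) side of the crimper. Origin under its centre. Leave alone.
- vial_b: A second vial like vial_a, standing loose on the worktop on the jaws' (+y) side of the crimper. Leave alone.
- marker: White marker pen with a black cap, 135 mm long, 17 mm thick, lying loose on the lever's side of the crimper. Leave alone.
- bar_grip (a point): Middle of the black ribbed sleeve of the fixed handle bar, on its axis; the sleeve is 22 mm thick and 84 mm long. It does not move; the lever should stop short of it.

How it is judged:
By the outcome, as a careful person would: the job done as asked, in the order asked, and still so for the second after the job is handed in, with the robot touching nothing.
It also fails if it takes over 64 s, if anything falls off the work surface, if the arm or the gripper's body presses on something with over 40 N, if the wrist force passes 120 N, or if a joint passes its speed limit or range.

### The arm

A 7-joint arm with a two-finger parallel gripper is mounted at the origin on a cart in front of the work surface, level with it; the furniture and walls round the work are solid. World frame = base frame: x ahead of the robot, y to its left, z up, the work surface at z = 0. Lengths are in m, angles in rad, forces in N, time in s.
With the tool pointing down it reaches from about 0.425 to 0.875 m from the base axis. Payload 8.4 kg.
Tool frame: the origin (TCP) lies at the very end of the fingers, on their centre line; the grasp point (between the pads) lies 19 mm behind it (manip.grip_point_offset is the z of the grasp point in the tool frame, in m); z points along the fingers, y is the line along which they close (so a half turn about z gives the same grasp; the last joint's range is limited). The gripper opens to 85 mm and grips with 20 to 120 N. Pads are 22 mm wide; open, the fingers measure 114 mm over their backs; the gripper's body (76 mm by 85 mm) begins 54 mm behind the grasp point. The pads swing forward as they close: fully open they stand 13 mm farther back than shut.
Start: joints at [-1.322, 0.333, 0.04, 1.465, -0.013, 1.343, -0.059], TCP at [0.222, 0.611, 0.231] pointing down, gripper open.
Joint ranges: [-2.58, 2.58], [-0.38, 2.09], [-1.3, 1.39], [0.25, 2.4], [-1.5, 4.64], [0.08, 2.09], [-2.65, 2.65]. Speed limits (rad/s): [2.22, 2.22, 2.79, 2.79, 3.14, 3.14, 3.14].

### API

Orientations are given as a rotation vector (axis times angle).
In Python, from station import manip gives the robot as it stands.
- The arm moves only by the tool arm_command, never from a script. Its argument "increments" is a list of rows, each an object with "offset": the shift along the tool's x, y, z as a fraction of full scale, a list of three; "turn": the turn about the tool's z as a fraction of full scale; "fingers": the opening, from 0 (shut) to 1 (fully open). In form: [{"offset": [tx, ty, tz], "turn": turn, "fingers": fingers}, ...]. A call has 1 to 20 rows; each row shifts and turns the commanded pose from where the row before left it, along the tool's axes as they then stand; what a row does not reach is not made up. Full scale, the value 1, is 300 mm for a shift and 45 degrees for a turn. A row lasts 1/12 s, in which the tool goes at most 41.7 mm and 7.16 degrees, less where a joint would pass 70% of its speed; a pose out of reach is approached as far as the arm can. A call with a number of a shift or a turn outside -1 to 1 is refused whole. A call with a gripper value outside its range is refused whole. The fingers move at their own pace and stop on an object; "force" is the grip in N (left out, the last holds). Time passes only in rows, so rows that do not move let the fingers close. It gives the time, the measured TCP pose, the force, the opening and the grip force at its end, in the units of the state.
- manip.sense(): the state, without advancing time (a new reading comes with each control period).
- manip.camera(name): name is "scene" or "top"; returns the picture (420x560x3 uint8, red, green, blue); there is no depth.
- manip.get_calibration(name): a dict with "fx", "fy", "cx", "cy" (pixels), "k1" (the pictures are not rectified: a ray, as slopes to the right and down, at radius r is drawn at 1 + k1 r^2 times it, then the intrinsics apply), "extrinsics" (4x4, takes a point from camera to world coordinates). Camera axes: x right, y up, looking along -z (the intrinsics and any distortion apply to the point x, -y, -z); pixel columns grow to the right and rows downward; lengths in m; the calibration is good to about 2 mm. A picture is of the moment at which its call begins. get_calibration takes no time and is no camera call.
- manip.sign_off(): hands the job in; it is judged then, once.
The state is a dict: "t": time; "q": joint angles; "joint_velocities": joint speeds; "joint_efforts": joint torques, N m; "ee_pos": TCP position; "ee_rot": TCP orientation; "contact_force": force on the tool from outside, world axes, zero at the start; "torque": the same for the moment, N m; "width": finger opening in m; "finger_force": force on a finger pad.
Only numpy, scipy, OpenCV 4.12 (cv2) and the standard library are available. Lean on these libraries where they do the work, as an engineer would, in place of code of your own. Each camera call takes 0.05 s, during which the arm holds its last target. There are 200 camera calls.

## Working session

There is one attempt and no reset: what is moved stays moved. The work goes in short steps, Python scripts to look and compute and a tool call to move; the robot and the scene stay as the last step left them, time stands still between calls to the robot, and variables do not carry over. Pictures are saved under pics/ and viewed, at most 10 in all, crops included, and the job is handed in when it is done.

Besides the shell and the picture viewer there is one more tool, called after "Call:" as name(argument=value, ...), one argument or row to a line, values as JSON. arm_command: Moves the arm, as the interface text tells. Shift numbers are shares of 300 mm and turn numbers shares of 45 degrees, none past 1 either way. Its arguments: {"type":"object","properties":{"increments":{"type":"array","items":{"type":"object","properties":{"offset":{"type":"array","items":{"type":"number"}},"turn":{"type":"number"},"fingers":{"type":"number"}}}},"force":{"type":"number"}},"required":["increments"]}

```bash
mkdir -p pics; python3 - <<'E'
from station import manip
import cv2
for n in("top","scene"):
    im=manip.camera(n); cv2.imwrite(f"pics/{n}0.png",im[:,:,::-1])
    c=manip.get_calibration(n); print(n,c)
s=manip.sense(); print(s)
E
```

```text
top {'fx': 451.115196549565, 'fy': 451.115196549565, 'cx': 278.9882189265827, 'cy': 209.11159130282317, 'k1': -0.1443150562592148, 'extrinsics': array([[ 0.02629141,  0.99517274, -0.09455151,  0.43963088],
       [-0.99927588,  0.02876598,  0.02490431, -0.32619677],
       [ 0.02750396,  0.09382828,  0.99520841,  0.93911914],
       [ 0.        ,  0.        ,  0.        ,  1.        ]])}
scene {'fx': 533.7758090149835, 'fy': 533.7758090149835, 'cx': 284.10182848852736, 'cy': 211.14538116266343, 'k1': -0.07852534196170093, 'extrinsics': array([[ 0.61697455,  0.52044017, -0.59032571,  0.05319528],
       [-0.78686814,  0.42077298, -0.45142953, -0.73185448],
       [ 0.01345105,  0.74302902,  0.66912401,  0.68340319],
       [ 0.        ,  0.        ,  0.        ,  1.        ]])}
{'t': 0.1, 'q': array([-1.32216563,  0.33386013,  0.03986608,  1.46619577, -0.01342334,
        1.34331081, -0.05850435]), 'joint_velocities': array([ 1.64330515e-03, -2.36188726e-03, -8.06404137e-04, -2.71952875e-03,
        7.23521493e-04, -3.11396462e-04,  9.77776678e-05]), 'joint_efforts': array([ 5.00284586e-03, -6.60028124e+01,  1.37046162e+00, -4.06469965e+01,
        1.70350831e-02,  8.91282340e-03,  6.94932112e-06]), 'ee_pos': array([0.22142633, 0.61067115, 0.23049092]), 'ee_rot': array([-5.43617473e-01, -3.09401222e+00,  2.35091470e-03]), 'contact_force': array([ 0.39740574, -0.21740905,  0.03651965]), 'torque': array([ 0.01464461, -0.02101733,  0.0354053 ]), 'finger_force': 0.0, 'width': 0.08589958246926001}
```

View pics/top0.png

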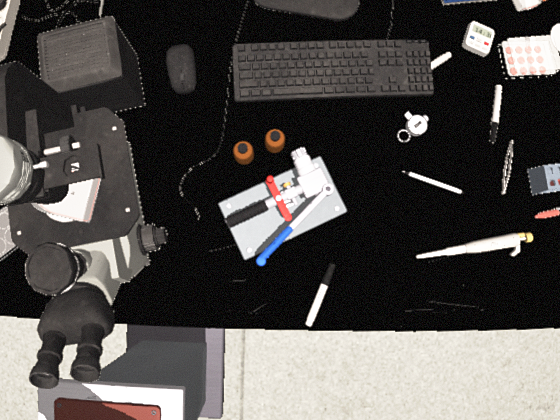

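View pics/scene0.png

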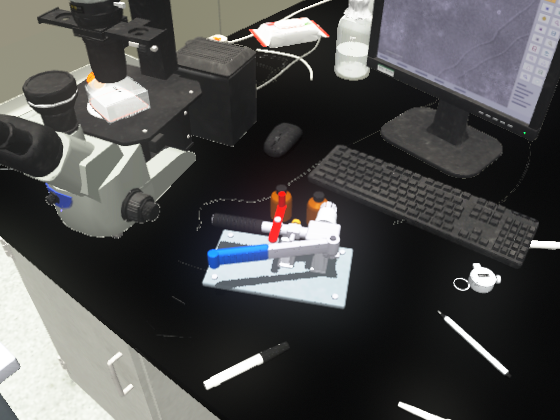

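The top view shows the crimper plate with corners near (219,206), (319,157), (347,208) and (250,260). The red catch is at about (278,197), the blue lever at (270,247), the vials at (243,152) and (275,140), and the marker at (320,295). A tall microscope stands on the left, between the arm and the work. The scene view shows the same layout. I'll take close crops next.

```bash
cat > h.py <<'E'
import numpy as np, cv2
from station import manip
def ray(n,p):
    c=manip.get_calibration(n); K=np.array([[c['fx'],0,c['cx']],[0,c['fy'],c['cy']],[0,0,1]])
    u=cv2.undistortPoints(np.array([[p]],float),K,np.array([c['k1'],0,0,0,0]))[0,0]
    E=c['extrinsics']; d=E[:3,:3]@np.array([u[0],-u[1],-1]); return E[:3,3],d/np.linalg.norm(d)
def onz(n,p,z):
    o,d=ray(n,p); return o+d*(z-o[2])/d[2]
def tri(a,b):
    o1,d1=ray("top",a);o2,d2=ray("scene",b)
    t=np.linalg.lstsq(np.c_[d1,-d2],o2-o1,rcond=None)[0]
    p,q=o1+t[0]*d1,o2+t[1]*d2; return (p+q)/2,np.linalg.norm(p-q)
def proj(n,P):
    c=manip.get_calibration(n);E=c['extrinsics'];v=E[:3,:3].T@(np.asarray(P)-E[:3,3])
    s=np.array([v[0],-v[1]])/-v[2]; s=s*(1+c['k1']*(s@s)); return s*[c['fx'],c['fy']]+[c['cx'],c['cy']]
E
python3 - <<'E'
from h import *
np.set_printoptions(precision=4,suppress=True)
t=cv2.imread("pics/top0.png");s=cv2.imread("pics/scene0.png")
cv2.imwrite("pics/tc.png",cv2.resize(t[140:272,210:360],None,fx=4.5,fy=4.5,interpolation=cv2.INTER_CUBIC))
cv2.imwrite("pics/sc.png",cv2.resize(s[175:310,195:365],None,fx=4.4,fy=4.4,interpolation=cv2.INTER_CUBIC))
for z in(.013,):
  print([onz("top",p,z)[:2] for p in((219,206),(319,157),(347,208),(250,260))])
for a,b in(((52,265),(50,88)),((102,175),(157,45)),((152,237),(142,210)),((120,25),(254,60)),((45,372),(5,125))): print(tri(a,b))
for n,im in(("top",t),("scene",s)):
  h=cv2.cvtColor(im,cv2.COLOR_BGR2HSV)
  for nm,m in(("red",cv2.inRange(h,(0,180,120),(6,255,255))|cv2.inRange(h,(174,180,120),(180,255,255))),("blue",cv2.inRange(h,(100,150,80),(125,255,255)))):
    N,_,st,ce=cv2.connectedComponentsWithStats(m)
    for i in range(1,N):
      if st[i,4]>60: print(n,nm,st[i],ce[i])
E
```

```text
[array([ 0.5305, -0.2255]), array([ 0.6398, -0.4304]), array([ 0.534 , -0.4907]), array([ 0.4215, -0.2929])]
(array([ 0.4071, -0.0043,  0.2791]), np.float64(0.0037275387056417727))
(array([ 0.5424, -0.0979,  0.3272]), np.float64(0.011162454336896275))
(array([ 0.4618, -0.0963,  0.0401]), np.float64(0.00014020983643694146))
(array([ 0.8461, -0.0401,  0.1683]), np.float64(0.003693537398380295))
(array([ 0.2802, -0.0334,  0.2987]), np.float64(0.06448414340317041))
top blue [256 227  36  39 353] [273.289  245.6119]
scene red [269 191  18  51 378] [278.0079 216.463 ]
scene blue [ 46 185  25  22 157] [ 61.5541 198.3885]
scene blue [207 245  61  23 944] [235.8867 254.5064]
```

View pics/tc.png

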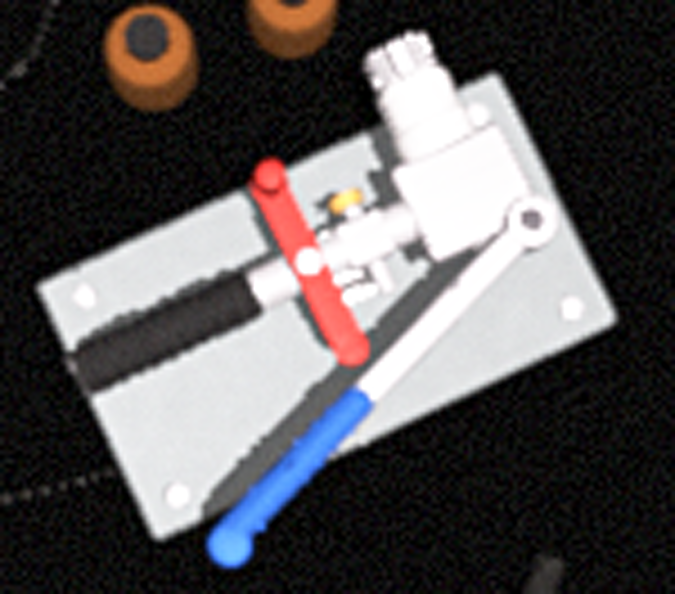

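View pics/sc.png

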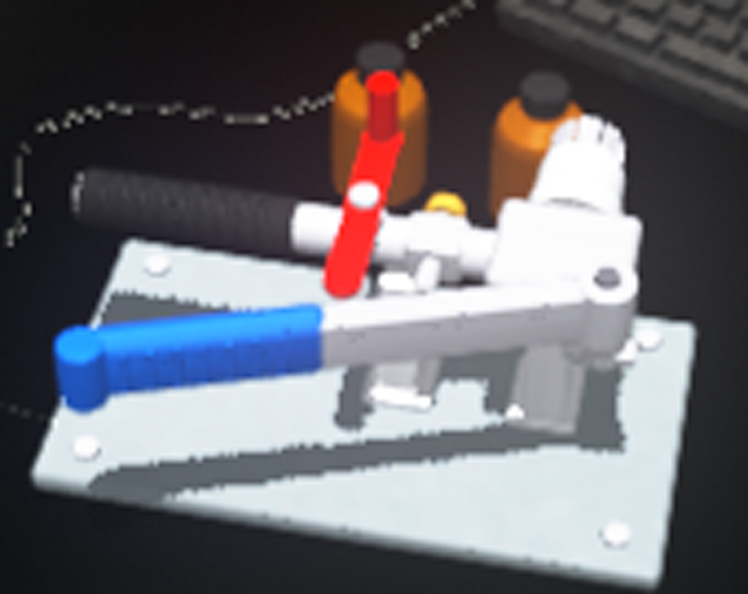

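The top crop gives these full-image pixels: post top (269.3,178.2), catch pivot (278.4,198.2), lever pivot ring (328.4,189.3) and lever knob (261.3,261.6). In the scene image the post top is at (281.6,194.1), and in both views the catch is across the lever. Next I'll fit the crimper pose and lift the arm straight up to clear the microscope.

```bash
cat >> h.py <<'E'
from scipy.spatial.transform import Rotation as Ro
def toolrow(dw,n=1):
    "world shift -> tool-axis shares of 300 mm, per row"
    return Ro.from_rotvec(manip.sense()['ee_rot']).as_matrix().T@np.asarray(dw)/.3/n
E
python3 - <<'E'
from h import *
from scipy.optimize import least_squares
np.set_printoptions(precision=4,suppress=True)
c=np.array
T=[((278.4,198.2),(-12,0,106)),((328.4,189.3),(80,-24,104)),((269.3,178.2),(-12,36,130))]
plate=[(219,206),(319,157),(347,208),(250,260)]
print(tri((269.3,178.2),(281.6,194.1)))
W=[onz("top",p,m[2]/1e3)[:2] for p,m in T]; print(W)
M=[c(m[:2])/1e3 for p,m in T]
def f(v):
    R=c([[np.cos(v[2]),-np.sin(v[2])],[np.sin(v[2]),np.cos(v[2])]])
    return np.concatenate([R@m+v[:2]-w for m,w in zip(M,W)])
r=least_squares(f,[.53,-.35,-1.08]); print(r.x,np.degrees(r.x[2]),r.fun*1e3)
v=r.x;R=c([[np.cos(v[2]),-np.sin(v[2])],[np.sin(v[2]),np.cos(v[2])]])
for p in plate: print(((onz("top",p,.013)[:2]-v[:2])@R)*1e3)
k=onz("top",(261.3,261.6),.106)[:2]; k=(k-v[:2])@R*1e3-[80,-24]; print("lever",k,np.hypot(*k),np.arctan2(k[1],k[0])+np.pi)
for m in [(-12,0,106),(80,-24,104),(-12,36,130)]: print(proj("scene",[*(R@c(m[:2])/1e3+v[:2]),m[2]/1e3]))
E
```

```text
(array([ 0.5731, -0.3278,  0.1273]), np.float64(0.0011584026642593387))
[array([ 0.5391, -0.3454]), array([ 0.559 , -0.4389]), array([ 0.5723, -0.3274])]
[ 0.5449 -0.3557 -1.1072] -63.43502552112323 [ 0.3894  0.4964  0.1964  0.9355 -0.5858 -1.4319]
[-122.8359   45.3174]
[109.2946  51.4514]
[115.9274 -70.1059]
[-111.2759  -82.263 ]
lever [-169.8934  -69.5635] 183.58337816863005 0.3886293709685438
[276.4334 219.3976]
[331.7143 239.4681]
[281.2016 193.5775]
```

Call:
arm_command(
  increments=[
    {"offset": [0, 0, -0.1], "turn": 0, "fingers": 0},
    {"offset": [0, 0, -0.1], "turn": 0, "fingers": 0},
    {"offset": [0, 0, -0.1], "turn": 0, "fingers": 0},
    {"offset": [0, 0, -0.1], "turn": 0, "fingers": 0},
    {"offset": [0, 0, -0.1], "turn": 0, "fingers": 0},
    {"offset": [0, 0, -0.1], "turn": 0, "fingers": 0},
    {"offset": [0, 0, -0.1], "turn": 0, "fingers": 0},
    {"offset": [0, 0, -0.1], "turn": 0, "fingers": 0},
    {"offset": [0, 0, -0.1], "turn": 0, "fingers": 0},
    {"offset": [0, 0, -0.1], "turn": 0, "fingers": 0},
  ],
)

```text
t: 0.93
ee_pos: [0.2214, 0.6107, 0.5326]
ee_rot: [-0.543, -3.094, 0.001]
contact_force: [0.3, 0.7, 0.4]
width: -0.0001
finger_force: 0.0
```

Call:
arm_command(
  increments=[
    {"offset": [-0.0586, -0.09, -0.02], "turn": 0, "fingers": 0},
    {"offset": [-0.0586, -0.09, -0.02], "turn": 0, "fingers": 0},
    {"offset": [-0.0586, -0.09, -0.02], "turn": 0, "fingers": 0},
    {"offset": [-0.0586, -0.09, -0.02], "turn": 0, "fingers": 0},
    {"offset": [-0.0586, -0.09, -0.02], "turn": 0, "fingers": 0},
    {"offset": [-0.0586, -0.09, -0.02], "turn": 0, "fingers": 0},
    {"offset": [-0.0586, -0.09, -0.02], "turn": 0, "fingers": 0},
    {"offset": [-0.0586, -0.09, -0.02], "turn": 0, "fingers": 0},
  ],
)

```text
t: 1.6
ee_pos: [0.2803, 0.3583, 0.5793]
ee_rot: [-0.544, -3.094, 0.001]
contact_force: [0.3, -0.1, 0.7]
width: -0.0
finger_force: 0.0
```

```bash
python3 - <<'E'
from h import *
a=manip.camera("top");b=manip.camera("scene")
cv2.imwrite("pics/p1.png",cv2.resize(np.hstack([a,b])[:,:,::-1],(800,300),interpolation=cv2.INTER_AREA))
print(manip.sense()['q'],manip.sense()['ee_pos'])
E
```

```text
[-1.15604636 -0.02166331  0.1534677   1.1585889   0.00394575  1.9995715
  0.21558506] [0.28210145 0.35529962 0.58223682]
```

View pics/p1.png

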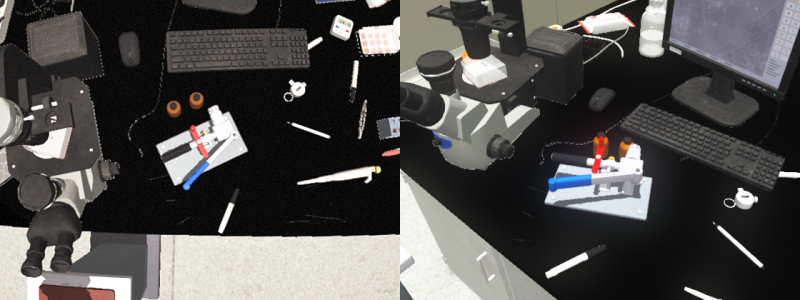

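The arm is still out of view. The microscope tops out around 0.3–0.5 m, so I'll pass in front of it with the TCP at 0.58 m.

Call:
arm_command(
  increments=[
    {"offset": [-0.091, -0.06, 0], "turn": 0, "fingers": 0},
    {"offset": [-0.091, -0.06, 0], "turn": 0, "fingers": 0},
    {"offset": [-0.091, -0.06, 0], "turn": 0, "fingers": 0},
    {"offset": [-0.091, -0.06, 0], "turn": 0, "fingers": 0},
    {"offset": [-0.073, -0.086, 0], "turn": 0, "fingers": 0},
    {"offset": [-0.073, -0.086, 0], "turn": 0, "fingers": 0},
    {"offset": [-0.073, -0.086, 0], "turn": 0, "fingers": 0},
    {"offset": [-0.073, -0.086, 0], "turn": 0, "fingers": 0},
    {"offset": [-0.073, -0.086, 0], "turn": 0, "fingers": 0},
    {"offset": [-0.073, -0.086, 0], "turn": 0, "fingers": 0},
    {"offset": [-0.034, -0.094, 0], "turn": 0, "fingers": 0},
    {"offset": [-0.034, -0.094, 0], "turn": 0, "fingers": 0},
    {"offset": [-0.034, -0.094, 0], "turn": 0, "fingers": 0},
    {"offset": [-0.034, -0.094, 0], "turn": 0, "fingers": 0},
    {"offset": [-0.034, -0.094, 0], "turn": 0, "fingers": 0},
    {"offset": [-0.034, -0.094, 0], "turn": 0, "fingers": 0},
  ],
)

```text
t: 3.03
ee_pos: [0.4288, -0.1162, 0.5792]
ee_rot: [-0.543, -3.094, 0.0]
contact_force: [-0.1, 0.6, 0.4]
width: -0.0001
finger_force: 0.0
```

Call:
arm_command(
  increments=[
    {"offset": [0, 0, 0], "turn": 0.133, "fingers": 0},
    {"offset": [0, 0, 0], "turn": 0.133, "fingers": 0},
    {"offset": [0, 0, 0], "turn": 0.133, "fingers": 0},
    {"offset": [0, 0, 0], "turn": 0.133, "fingers": 0},
    {"offset": [0, 0, 0], "turn": 0.133, "fingers": 0},
    {"offset": [0, 0, 0], "turn": 0.133, "fingers": 0},
    {"offset": [0, 0, 0], "turn": 0.133, "fingers": 0},
    {"offset": [-0.103, 0.009, 0], "turn": 0, "fingers": 0},
    {"offset": [-0.103, 0.009, 0], "turn": 0, "fingers": 0},
    {"offset": [-0.103, 0.009, 0], "turn": 0, "fingers": 0},
    {"offset": [-0.103, 0.009, 0], "turn": 0, "fingers": 0},
    {"offset": [-0.103, 0.009, 0], "turn": 0, "fingers": 0},
    {"offset": [-0.103, 0.009, 0], "turn": 0, "fingers": 0},
    {"offset": [-0.103, 0.009, 0], "turn": 0, "fingers": 0},
    {"offset": [-0.103, 0.009, 0], "turn": 0, "fingers": 0},
    {"offset": [-0.103, 0.009, 0], "turn": 0, "fingers": 0},
  ],
)

```text
t: 4.37
ee_pos: [0.5612, -0.3125, 0.5689]
ee_rot: [-1.604, -2.686, 0.02]
contact_force: [0.5, -0.6, -0.1]
width: -0.0
finger_force: 0.0
```

Call:
arm_command(
  increments=[
    {"offset": [0, 0, 0.12], "turn": 0, "fingers": 0},
    {"offset": [0, 0, 0.12], "turn": 0, "fingers": 0},
    {"offset": [0, 0, 0.12], "turn": 0, "fingers": 0},
    {"offset": [0, 0, 0.12], "turn": 0, "fingers": 0},
    {"offset": [0, 0, 0.12], "turn": 0, "fingers": 0},
    {"offset": [0, 0, 0.12], "turn": 0, "fingers": 0},
    {"offset": [0, 0, 0.12], "turn": 0, "fingers": 0},
    {"offset": [0, 0, 0.12], "turn": 0, "fingers": 0},
    {"offset": [0, 0, 0.12], "turn": 0, "fingers": 0},
    {"offset": [0, 0, 0.12], "turn": 0, "fingers": 0},
    {"offset": [0, 0, 0.12], "turn": 0, "fingers": 0},
    {"offset": [0, 0, 0.05], "turn": 0, "fingers": 0},
    {"offset": [0, 0, 0], "turn": 0, "fingers": 0},
  ],
)

```text
t: 5.45
ee_pos: [0.5521, -0.3108, 0.155]
ee_rot: [-1.598, -2.684, 0.02]
contact_force: [0.1, -0.1, 0.1]
width: -0.0001
finger_force: 0.0
```

```bash
cat >> h.py <<'E'
YAW=-1.08;C=np.array([.5393,-.3452])
RC=np.array([[np.cos(YAW),-np.sin(YAW)],[np.sin(YAW),np.cos(YAW)]])
def loc():
    s=manip.sense();p=s['ee_pos'];R=Ro.from_rotvec(s['ee_rot']).as_matrix()
    f=s['contact_force']
    print("t %.2f rel catch pivot (crimper xy mm)"%s['t'],((p[:2]-C)@RC*1e3).round(1),"z",round(p[2]*1e3,1),"F",(f[:2]@RC).round(2),round(f[2],2),"tooly deg off",round(np.degrees(np.arctan2(R[1,1],R[0,1])-YAW-np.pi/2),2))
E
python3 - <<'E'
from h import *
loc()
a=manip.camera("top")[130:280,200:370];b=manip.camera("scene")[120:320,180:380]
cv2.imwrite("pics/p2.png",np.hstack([cv2.resize(a,(453,400)),cv2.resize(b,(400,400))])[:,:800,::-1][:, :800])
E
```

```text
t 5.45 rel catch pivot (crimper xy mm) [-24.3  27.5] z 155.0 F [0.14 0.09] 0.09 tooly deg off 0.35
```

View pics/p2.png

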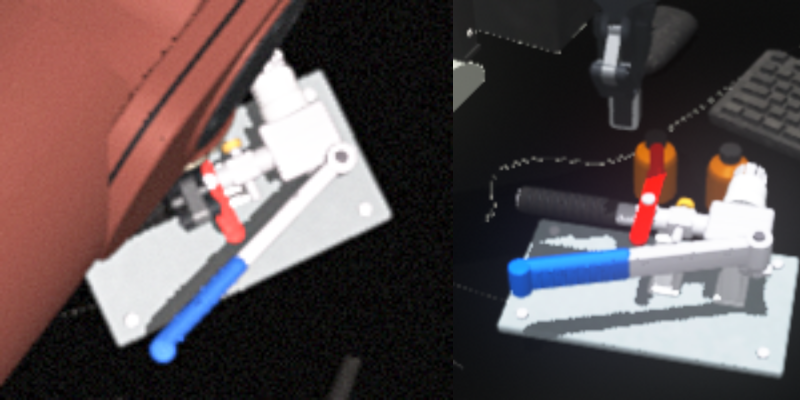

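The fingers hang about 25 mm above the post, on the wrong (handle) side of it, and the catch is still across. I'll move to the head side and lower.

Call:
arm_command(
  increments=[
    {"offset": [-0.045, 0.008, 0], "turn": 0, "fingers": 0},
    {"offset": [-0.045, 0.008, 0], "turn": 0, "fingers": 0},
    {"offset": [-0.045, 0.008, 0], "turn": 0, "fingers": 0},
    {"offset": [-0.045, 0.008, 0], "turn": 0, "fingers": 0},
    {"offset": [0, 0, 0], "turn": 0, "fingers": 0},
    {"offset": [0, 0, 0.05], "turn": 0, "fingers": 0},
    {"offset": [0, 0, 0.05], "turn": 0, "fingers": 0},
    {"offset": [0, 0, 0.05], "turn": 0, "fingers": 0},
    {"offset": [0, 0, 0], "turn": 0, "fingers": 0},
  ],
)

```text
t: 6.3
ee_pos: [0.587, -0.3547, 0.1133]
ee_rot: [-1.601, -2.689, 0.018]
contact_force: [0.0, 0.2, -0.9]
width: -0.0003
finger_force: 0.0
```

```bash
python3 -c "
from h import *
loc()"
```

```text
t 6.30 rel catch pivot (crimper xy mm) [30.8 37.6] z 113.3 F [-0.17  0.12] -0.87 tooly deg off 0.35
```

Call:
arm_command(
  increments=[
    {"offset": [0.023, -0.003, 0], "turn": 0, "fingers": 0},
    {"offset": [0.023, -0.002, 0], "turn": 0, "fingers": 0},
    {"offset": [0.021, 0.008, 0], "turn": 0, "fingers": 0},
    {"offset": [0.021, 0.009, 0], "turn": 0, "fingers": 0},
    {"offset": [0.025, 0, 0], "turn": 0, "fingers": 0},
    {"offset": [0.025, 0, 0], "turn": 0, "fingers": 0},
    {"offset": [0.026, -0.014, 0], "turn": 0, "fingers": 0},
    {"offset": [0.026, -0.014, 0], "turn": 0, "fingers": 0},
    {"offset": [0.014, -0.014, 0], "turn": 0, "fingers": 0},
    {"offset": [0.014, -0.015, 0], "turn": 0, "fingers": 0},
    {"offset": [0, 0, 0], "turn": 0, "fingers": 0},
  ],
)

```text
t: 7.22
ee_pos: [0.5447, -0.3036, 0.1155]
ee_rot: [-1.602, -2.692, 0.015]
contact_force: [2.7, 1.1, -1.9]
width: 0.0001
finger_force: 1.2
```

```bash
python3 -c "
from h import *
loc()
cv2.imwrite('pics/s3.png',manip.camera('scene')[:,:,::-1])"
```

```text
t 7.22 rel catch pivot (crimper xy mm) [-34.1  24.4] z 115.5 F [0.31 2.92] -1.9 tooly deg off 0.35
```

Call:
arm_command(
  increments=[
    {"offset": [0, -0.01, 0.005], "turn": 0, "fingers": 0},
    {"offset": [0, -0.01, 0.005], "turn": 0, "fingers": 0},
    {"offset": [0, 0, 0], "turn": 0, "fingers": 0},
  ],
)

```text
t: 7.52
ee_pos: [0.544, -0.3045, 0.1141]
ee_rot: [-1.6, -2.698, 0.008]
contact_force: [11.5, 8.9, 8.2]
width: -0.0004
finger_force: 7.1
```

```bash
python3 -c "
from h import *
loc()"
```

```text
t 7.52 rel catch pivot (crimper xy mm) [-33.7  23.4] z 114.1 F [-2.44 14.32] 8.22 tooly deg off 0.53
```

The catch is against its end stop: 14 N with no further motion. I'll back off, rise, check it, and go to the outside of the lever.

Call:
arm_command(
  increments=[
    {"offset": [0, 0.02, 0], "turn": 0, "fingers": 0},
    {"offset": [0, 0.03, 0], "turn": 0, "fingers": 0},
    {"offset": [0, 0, -0.06], "turn": 0, "fingers": 0},
    {"offset": [0, 0, -0.06], "turn": 0, "fingers": 0},
    {"offset": [0, 0, -0.04], "turn": 0, "fingers": 0},
    {"offset": [0.004, -0.053, 0], "turn": 0, "fingers": 0},
    {"offset": [0.004, -0.053, 0], "turn": 0, "fingers": 0},
    {"offset": [0.004, -0.053, 0], "turn": 0, "fingers": 0},
    {"offset": [0.004, -0.053, 0], "turn": 0, "fingers": 0},
    {"offset": [0.004, -0.053, 0], "turn": 0, "fingers": 0},
    {"offset": [0.004, -0.053, 0], "turn": 0, "fingers": 0},
    {"offset": [0.004, -0.053, 0], "turn": 0, "fingers": 0},
    {"offset": [0.004, -0.053, 0], "turn": 0, "fingers": 0},
    {"offset": [0.004, -0.053, 0], "turn": 0, "fingers": 0},
    {"offset": [0.004, -0.053, 0], "turn": 0, "fingers": 0},
    {"offset": [0, 0, 0], "turn": 0, "fingers": 0},
  ],
)

```text
t: 8.85
ee_pos: [0.404, -0.3678, 0.1627]
ee_rot: [-1.608, -2.687, 0.019]
contact_force: [-0.1, -0.6, -0.6]
width: -0.0
finger_force: 0.0
```

```bash
python3 - <<'E'
from h import *
loc()
a=manip.camera("top")[130:280,200:370];b=manip.camera("scene")[120:320,180:380]
cv2.imwrite("pics/p4.png",np.hstack([cv2.resize(a,(400,353)),cv2.resize(b,(353,353))])[:,:,::-1])
E
```

```text
t 8.85 rel catch pivot (crimper xy mm) [ -43.9 -130. ] z 162.7 F [ 0.44 -0.35] -0.56 tooly deg off 0.08
```

View pics/p4.png

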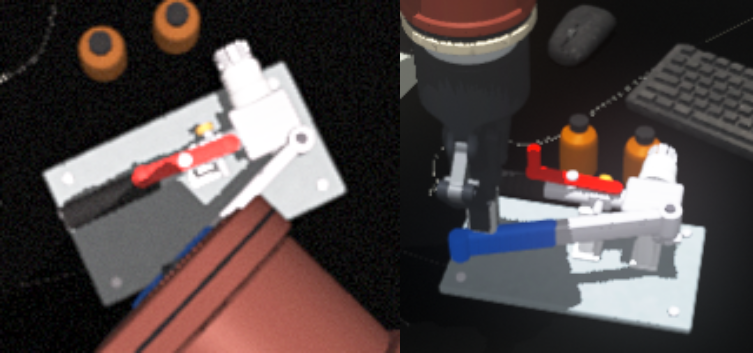

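The catch now lies along the bar with its strut towards the head, so it is clear. I'll descend beside the lever.

Call:
arm_command(
  increments=[
    {"offset": [0, 0, 0.058], "turn": 0, "fingers": 0},
    {"offset": [0, 0, 0.058], "turn": 0, "fingers": 0},
    {"offset": [0, 0, 0.058], "turn": 0, "fingers": 0},
    {"offset": [0, 0, 0.058], "turn": 0, "fingers": 0},
    {"offset": [0, 0, 0.05], "turn": 0, "fingers": 0},
    {"offset": [0, 0.02, 0], "turn": 0, "fingers": 0},
    {"offset": [0, 0.02, 0], "turn": 0, "fingers": 0},
    {"offset": [0, 0.02, 0], "turn": 0, "fingers": 0},
    {"offset": [0, 0, 0], "turn": 0, "fingers": 0},
    {"offset": [0, 0, 0], "turn": 0, "fingers": 0},
  ],
)

```text
t: 9.78
ee_pos: [0.4237, -0.3571, 0.0785]
ee_rot: [-1.601, -2.693, 0.018]
contact_force: [-0.7, -0.9, -0.1]
width: 0.0
finger_force: 0.0
```

```bash
python3 -c "
from h import *
loc()"
```

```text
t 9.78 rel catch pivot (crimper xy mm) [ -44.  -107.6] z 78.5 F [ 0.42 -1.03] -0.08 tooly deg off 0.41
```

Call:
arm_command(
  increments=[
    {"offset": [0, 0.012, 0], "turn": 0, "fingers": 0},
    {"offset": [0, 0.012, 0], "turn": 0, "fingers": 0},
    {"offset": [0, 0.012, 0], "turn": 0, "fingers": 0},
    {"offset": [0, 0.012, 0], "turn": 0, "fingers": 0},
    {"offset": [0, 0.012, 0], "turn": 0, "fingers": 0},
    {"offset": [0, 0, 0], "turn": 0, "fingers": 0},
  ],
)

```text
t: 10.28
ee_pos: [0.4382, -0.3483, 0.0771]
ee_rot: [-1.602, -2.69, 0.018]
contact_force: [-3.2, -1.0, 1.1]
width: -0.0002
finger_force: 1.5
```

```bash
python3 -c "
from h import *
loc()"
```

```text
t 10.28 rel catch pivot (crimper xy mm) [-44.9 -90.6] z 77.1 F [-0.64 -3.24] 1.14 tooly deg off 0.35
```

Call:
arm_command(
  increments=[
    {"offset": [0, 0.012, 0], "turn": 0, "fingers": 0},
    {"offset": [0, 0.012, 0], "turn": 0, "fingers": 0},
    {"offset": [0, 0.012, 0], "turn": 0, "fingers": 0},
    {"offset": [0, 0, 0], "turn": 0, "fingers": 0},
  ],
)

```text
t: 10.62
ee_pos: [0.4479, -0.343, 0.0769]
ee_rot: [-1.601, -2.69, 0.018]
contact_force: [-4.8, 0.5, -0.0]
width: -0.0
finger_force: 2.0
```

```bash
python3 -c "
from h import *
loc()"
```

```text
t 10.62 rel catch pivot (crimper xy mm) [-45.  -79.6] z 76.9 F [-2.71 -3.97] -0.04 tooly deg off 0.36
```

Call:
arm_command(
  increments=[
    {"offset": [0, 0.01, 0], "turn": 0, "fingers": 0},
    {"offset": [0, 0.01, 0], "turn": 0, "fingers": 0},
    {"offset": [0, 0, 0], "turn": 0, "fingers": 0},
  ],
)

```text
t: 10.87
ee_pos: [0.4528, -0.3403, 0.0768]
ee_rot: [-1.602, -2.69, 0.018]
contact_force: [-6.2, -0.2, 0.4]
width: -0.0001
finger_force: 2.3
```

Call:
arm_command(
  increments=[
    {"offset": [0, 0.008, 0], "turn": 0, "fingers": 0},
    {"offset": [0, 0.008, 0], "turn": 0, "fingers": 0},
    {"offset": [0, 0, 0], "turn": 0, "fingers": 0},
  ],
)

```text
t: 11.12
ee_pos: [0.4567, -0.3381, 0.0767]
ee_rot: [-1.602, -2.69, 0.018]
contact_force: [-5.9, -0.2, 0.4]
width: -0.0001
finger_force: 2.6
```

```bash
python3 -c "
from h import *
loc()"
```

```text
t 11.12 rel catch pivot (crimper xy mm) [-45.2 -69.5] z 76.7 F [-2.64 -5.27] 0.4 tooly deg off 0.33
```

Call:
arm_command(
  increments=[
    {"offset": [0, 0.007, 0], "turn": 0, "fingers": 0},
    {"offset": [0, 0.007, 0], "turn": 0, "fingers": 0},
    {"offset": [0, 0, 0], "turn": 0, "fingers": 0},
  ],
)

```text
t: 11.37
ee_pos: [0.4602, -0.336, 0.0766]
ee_rot: [-1.602, -2.689, 0.018]
contact_force: [-7.4, 0.1, 1.4]
width: 0.0003
finger_force: 2.8
```

Call:
arm_command(
  increments=[
    {"offset": [0, 0.007, 0], "turn": 0, "fingers": 0},
    {"offset": [0, 0.007, 0], "turn": 0, "fingers": 0},
    {"offset": [0, 0, 0], "turn": 0, "fingers": 0},
  ],
)

```text
t: 11.62
ee_pos: [0.4637, -0.334, 0.0765]
ee_rot: [-1.602, -2.689, 0.018]
contact_force: [-6.9, 0.8, 0.8]
width: 0.0002
finger_force: 3.0
```

```bash
python3 -c "
from h import *
loc()"
```

```text
t 11.62 rel catch pivot (crimper xy mm) [-45.5 -61.4] z 76.5 F [-4.02 -5.72] 0.79 tooly deg off 0.32
```

Call:
arm_command(
  increments=[
    {"offset": [0, 0.007, 0], "turn": 0, "fingers": 0},
    {"offset": [0, 0.007, 0], "turn": 0, "fingers": 0},
    {"offset": [0, 0, 0], "turn": 0, "fingers": 0},
  ],
)

```text
t: 11.87
ee_pos: [0.4673, -0.3319, 0.0764]
ee_rot: [-1.601, -2.688, 0.018]
contact_force: [-8.0, 0.3, 1.1]
width: 0.0001
finger_force: 3.2
```

Call:
arm_command(
  increments=[
    {"offset": [0, 0.006, 0], "turn": 0, "fingers": 0},
    {"offset": [0, 0.006, 0], "turn": 0, "fingers": 0},
    {"offset": [0, 0, 0], "turn": 0, "fingers": 0},
  ],
)

```text
t: 12.12
ee_pos: [0.4685, -0.3311, 0.0762]
ee_rot: [-1.602, -2.685, 0.02]
contact_force: [-14.2, 0.1, 5.0]
width: -0.0001
finger_force: 6.0
```

```bash
python3 -c "
from h import *
loc()"
```

```text
t 12.12 rel catch pivot (crimper xy mm) [-45.8 -55.8] z 76.2 F [ -6.8  -12.51] 5.02 tooly deg off 0.24
```

The stop is reached: force jumped from 8 to 14 N while the fingers barely moved. I'll add a touch and hold for about 1.2 s.

Call:
arm_command(
  increments=[
    {"offset": [0, 0.002, 0], "turn": 0, "fingers": 0},
    {"offset": [0, 0, 0], "turn": 0, "fingers": 0},
    {"offset": [0, 0, 0], "turn": 0, "fingers": 0},
  ],
)

```text
t: 12.37
ee_pos: [0.4686, -0.331, 0.0762]
ee_rot: [-1.603, -2.685, 0.02]
contact_force: [-15.6, -0.5, 5.4]
width: 0.0
finger_force: 6.7
```

Call:
arm_command(
  increments=[
    {"offset": [0, 0, 0], "turn": 0, "fingers": 0},
    {"offset": [0, 0, 0], "turn": 0, "fingers": 0},
    {"offset": [0, 0, 0], "turn": 0, "fingers": 0},
    {"offset": [0, 0, 0], "turn": 0, "fingers": 0},
    {"offset": [0, 0, 0], "turn": 0, "fingers": 0},
    {"offset": [0, 0, 0], "turn": 0, "fingers": 0},
    {"offset": [0, 0, 0], "turn": 0, "fingers": 0},
    {"offset": [0, 0, 0], "turn": 0, "fingers": 0},
    {"offset": [0, 0, 0], "turn": 0, "fingers": 0},
    {"offset": [0, 0, 0], "turn": 0, "fingers": 0},
  ],
)

```text
t: 13.2
ee_pos: [0.4686, -0.331, 0.0762]
ee_rot: [-1.603, -2.685, 0.02]
contact_force: [-15.1, 0.8, 6.3]
width: 0.0
finger_force: 6.7
```

```bash
python3 - <<'E'
from h import *
loc()
b=manip.camera("scene")[140:300,190:370]
cv2.imwrite("pics/p5.png",cv2.resize(b,(600,533))[:,:,::-1])
E
```

```text
t 13.20 rel catch pivot (crimper xy mm) [-45.8 -55.7] z 76.2 F [ -7.86 -12.94] 6.25 tooly deg off 0.22
```

View pics/p5.png

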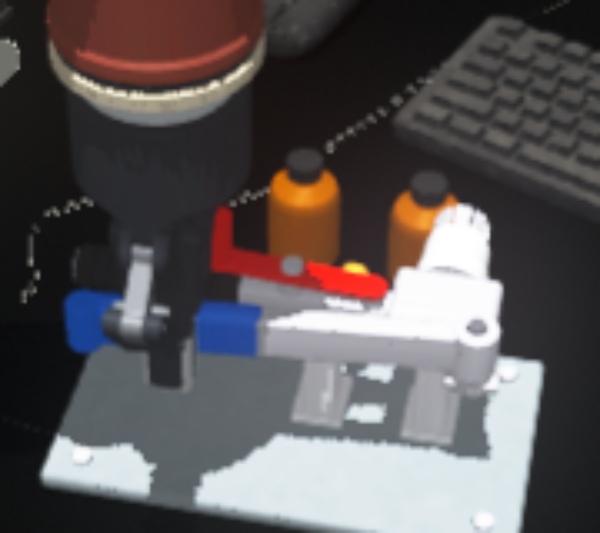

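The lever is held against the stop, close to the bar but not on it, with a steady 15 N. The catch is still clear. Now I'll ease it out slowly.

Call:
arm_command(
  increments=[
    {"offset": [0, -0.01, 0], "turn": 0, "fingers": 0},
    {"offset": [0, -0.012, 0], "turn": 0, "fingers": 0},
    {"offset": [0, -0.012, 0], "turn": 0, "fingers": 0},
    {"offset": [0, -0.012, 0], "turn": 0, "fingers": 0},
    {"offset": [0, -0.012, 0], "turn": 0, "fingers": 0},
    {"offset": [0, -0.012, 0], "turn": 0, "fingers": 0},
    {"offset": [0, -0.012, 0], "turn": 0, "fingers": 0},
    {"offset": [0, -0.012, 0], "turn": 0, "fingers": 0},
    {"offset": [0, -0.012, 0], "turn": 0, "fingers": 0},
    {"offset": [0, -0.012, 0], "turn": 0, "fingers": 0},
    {"offset": [0, -0.012, 0], "turn": 0, "fingers": 0},
    {"offset": [0, -0.01, 0], "turn": 0, "fingers": 0},
    {"offset": [0, -0.01, 0], "turn": 0, "fingers": 0},
    {"offset": [0, -0.01, 0], "turn": 0, "fingers": 0},
    {"offset": [0, -0.01, 0], "turn": 0, "fingers": 0},
    {"offset": [0, 0, 0], "turn": 0, "fingers": 0},
  ],
)

```text
t: 14.58
ee_pos: [0.4266, -0.3545, 0.0774]
ee_rot: [-1.603, -2.69, 0.017]
contact_force: [-0.4, -0.1, -0.0]
width: 0.0002
finger_force: 0.0
```

```bash
python3 -c "
from h import *
loc()"
```

```text
t 14.58 rel catch pivot (crimper xy mm) [ -44.9 -103.8] z 77.4 F [-0.1  -0.44] -0.04 tooly deg off 0.31
```

Call:
arm_command(
  increments=[
    {"offset": [0, -0.03, 0], "turn": 0, "fingers": 0},
    {"offset": [0, -0.04, 0], "turn": 0, "fingers": 0},
    {"offset": [0, 0, -0.07], "turn": 0, "fingers": 0},
    {"offset": [0, 0, -0.07], "turn": 0, "fingers": 0},
    {"offset": [0, 0, -0.07], "turn": 0, "fingers": 0},
    {"offset": [0, 0, -0.07], "turn": 0, "fingers": 0},
    {"offset": [0, 0, 0], "turn": 0, "fingers": 0},
    {"offset": [-0.004, 0.046, 0], "turn": 0, "fingers": 0},
    {"offset": [-0.004, 0.046, 0], "turn": 0, "fingers": 0},
    {"offset": [-0.004, 0.046, 0], "turn": 0, "fingers": 0},
    {"offset": [-0.004, 0.046, 0], "turn": 0, "fingers": 0},
    {"offset": [-0.004, 0.046, 0], "turn": 0, "fingers": 0},
    {"offset": [-0.004, 0.046, 0], "turn": 0, "fingers": 0},
    {"offset": [-0.003, 0.046, 0], "turn": 0, "fingers": 0},
    {"offset": [0, 0, 0], "turn": 0, "fingers": 0},
    {"offset": [0, 0, 0], "turn": 0, "fingers": 0},
  ],
)

```text
t: 15.92
ee_pos: [0.4992, -0.3249, 0.16]
ee_rot: [-1.6, -2.691, 0.019]
contact_force: [-0.5, -0.1, -0.6]
width: -0.0002
finger_force: 0.0
```

```bash
python3 -c "
from h import *
loc()"
```

```text
t 15.92 rel catch pivot (crimper xy mm) [-36.8 -25.8] z 160.0 F [-0.11 -0.48] -0.65 tooly deg off 0.4
```

Call:
arm_command(
  increments=[
    {"offset": [0, 0, 0.04], "turn": 0, "fingers": 0},
    {"offset": [0, 0, 0.04], "turn": 0, "fingers": 0},
    {"offset": [0, 0, 0.04], "turn": 0, "fingers": 0},
    {"offset": [0, 0, 0.037], "turn": 0, "fingers": 0},
    {"offset": [0, 0, 0], "turn": 0, "fingers": 0},
    {"offset": [0, 0.014, 0], "turn": 0, "fingers": 0},
    {"offset": [0, 0.013, 0], "turn": 0, "fingers": 0},
    {"offset": [0.007, 0.019, 0], "turn": 0, "fingers": 0},
    {"offset": [0.007, 0.019, 0], "turn": 0, "fingers": 0},
    {"offset": [0, 0.027, 0], "turn": 0, "fingers": 0},
    {"offset": [0, 0.026, 0], "turn": 0, "fingers": 0},
    {"offset": [-0.014, 0.027, 0], "turn": 0, "fingers": 0},
    {"offset": [-0.015, 0.027, 0], "turn": 0, "fingers": 0},
    {"offset": [-0.022, 0.018, 0], "turn": 0, "fingers": 0},
    {"offset": [-0.023, 0.017, 0], "turn": 0, "fingers": 0},
    {"offset": [0, 0, 0], "turn": 0, "fingers": 0},
  ],
)

```text
t: 17.25
ee_pos: [0.5629, -0.3123, 0.1121]
ee_rot: [-1.602, -2.692, 0.018]
contact_force: [-1.1, 0.8, 0.6]
width: 0.0002
finger_force: 0.0
```

```bash
python3 -c "
from h import *
loc()"
```

```text
t 17.25 rel catch pivot (crimper xy mm) [-17.9  36.3] z 112.1 F [-1.22 -0.58] 0.58 tooly deg off 0.36
```

Call:
arm_command(
  increments=[
    {"offset": [-0.008, 0, 0], "turn": 0, "fingers": 0},
    {"offset": [0, 0, 0], "turn": 0, "fingers": 0},
  ],
)

```text
t: 17.42
ee_pos: [0.5625, -0.3144, 0.1123]
ee_rot: [-1.603, -2.691, 0.018]
contact_force: [-0.3, -0.5, -0.2]
width: 0.0
finger_force: 0.0
```

Call:
arm_command(
  increments=[
    {"offset": [-0.008, 0, 0], "turn": 0, "fingers": 0},
    {"offset": [0, 0, 0], "turn": 0, "fingers": 0},
  ],
)

```text
t: 17.58
ee_pos: [0.5632, -0.3154, 0.1123]
ee_rot: [-1.602, -2.69, 0.016]
contact_force: [-2.0, 4.2, 1.3]
width: 0.0004
finger_force: 2.1
```

```bash
python3 -c "
from h import *
loc()"
```

```text
t 17.58 rel catch pivot (crimper xy mm) [-15.1  35.1] z 112.3 F [-4.64  0.23] 1.25 tooly deg off 0.34
```

Call:
arm_command(
  increments=[
    {"offset": [-0.008, 0, 0], "turn": 0, "fingers": 0},
    {"offset": [0, 0, 0], "turn": 0, "fingers": 0},
    {"offset": [0, 0, 0], "turn": 0, "fingers": 0},
  ],
)

```text
t: 17.83
ee_pos: [0.5635, -0.3157, 0.1121]
ee_rot: [-1.599, -2.688, 0.014]
contact_force: [-6.1, 10.9, 6.7]
width: -0.0001
finger_force: 6.1
```

At the stop (12 N). I'll back off, retreat upward and check.

Call:
arm_command(
  increments=[
    {"offset": [0.03, 0, 0], "turn": 0, "fingers": 0},
    {"offset": [0.05, 0, 0], "turn": 0, "fingers": 0},
    {"offset": [0, 0, 0], "turn": 0, "fingers": 0},
    {"offset": [0, 0, -0.08], "turn": 0, "fingers": 0},
    {"offset": [0, 0, -0.1], "turn": 0, "fingers": 0},
    {"offset": [0, 0, -0.1], "turn": 0, "fingers": 0},
    {"offset": [0, 0, -0.1], "turn": 0, "fingers": 0},
    {"offset": [0, 0, -0.1], "turn": 0, "fingers": 0},
    {"offset": [0, 0, -0.1], "turn": 0, "fingers": 0},
    {"offset": [0, -0.1, 0], "turn": 0, "fingers": 0},
    {"offset": [0, -0.1, 0], "turn": 0, "fingers": 0},
    {"offset": [0, 0, 0], "turn": 0, "fingers": 0},
    {"offset": [0, 0, 0], "turn": 0, "fingers": 0},
    {"offset": [0, 0, 0], "turn": 0, "fingers": 0},
  ],
)

```text
t: 19.0
ee_pos: [0.5031, -0.325, 0.2875]
ee_rot: [-1.604, -2.691, 0.017]
contact_force: [0.4, 0.6, 0.6]
width: 0.0002
finger_force: 0.0
```

```bash
python3 - <<'E'
from h import *
loc()
b=manip.camera("scene")[130:400,170:370]
cv2.imwrite("pics/p6.png",cv2.resize(b,(440,594))[:,:,::-1])
print(manip.sense()['t'])
E
```

```text
t 19.00 rel catch pivot (crimper xy mm) [-34.9 -22.4] z 287.5 F [-0.3   0.63] 0.61 tooly deg off 0.3
19.05
```

View pics/p6.png

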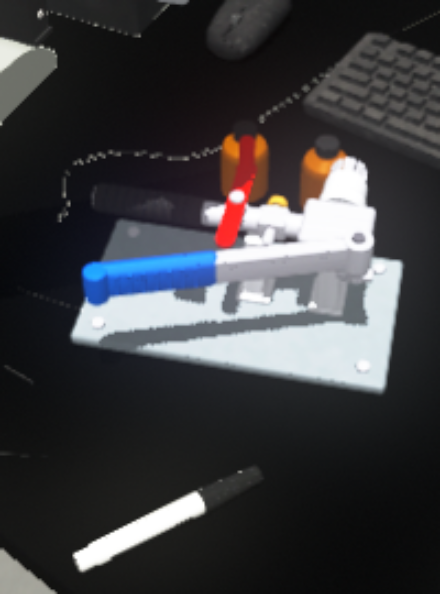

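The catch is back across (strut tip about (225,240) in the crop), the lever is fully out, and the vials and marker haven't moved. The robot is touching nothing.

```bash
python3 -c "
from station import manip
print(manip.sign_off())"
```

```text
the job is handed in; nothing more can be done
None
```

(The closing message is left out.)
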